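# Feed a sample boat up to the furnace gate

## Robot

A 6-joint arm with a two-finger parallel gripper is mounted at the origin on the work surface. World frame = base frame: x ahead of the robot, y to its left, z up, the work surface at z = 0. Lengths are in m, angles in rad, forces in N, time in s.
With the tool pointing down it reaches from about 0.35 to 0.85 m from the base axis. Payload 8.1 kg.
Tool frame: the origin (TCP) lies at the very end of the fingers, on their centre line; the grasp point (between the pads) lies 19 mm behind it; z points along the fingers, y is the line along which they close (so a half turn about z gives the same grasp; the last joint's range is limited). The gripper opens to 93 mm and grips with 3 to 60 N. Pads are 15 mm wide; open, the fingers measure 128 mm over their backs; the gripper's body (75 mm by 188 mm) begins 65 mm behind the grasp point.
Start: joints at [-1.374, 0.13, 1.488, -0, 1.523, -0.085], TCP at [0.167, -0.576, 0.219] pointing down, gripper open.
Joint ranges: [-2.96, 2.96], [-0.89, 2.26], [0.02, 2.5], [-1.34, 4.48], [0, 2.73], [-2.66, 2.66]. Speed limits (rad/s): [2.39, 2.39, 2.79, 3.14, 3.14, 3.14].

## Interface

Orientations are given as a rotation vector (axis times angle).
In Python, from plant import robot gives the robot as it stands. The module is installed in compiled form; this text tells all that it offers.
- The arm moves only by the tool play_rows, never from a script. Its argument "increments" is text: rows parted by semicolons, each of 5 numbers parted by spaces: the shift along the tool's x, y, z in mm, then the turn about the tool's z in degrees, then the closure, from -1 (fully open) to 1 (shut). In form: dx dy dz yaw claw; .... A call has 1 to 20 rows; each row is the pose to reach, as a shift and turn from the pose commanded when the call began, along the tool's axes at that moment; what a row does not reach only later rows make up. A row lasts 1/10 s, in which the tool goes at most 50 mm and 8.59 degrees, less where a joint would pass 70% of its speed; a pose out of reach is approached as far as the arm can. A call with a gripper value outside its range is refused whole. The fingers move at their own pace and stop on an object; "force" is the grip in N (left out, the last holds). Time passes only in rows, so rows that repeat a pose let the fingers close. It gives the time, the measured TCP pose, the force, the opening and the grip force at its end, in the units of the state.
- robot.read_state(): the state, without advancing time (a new reading comes with each control period).
- robot.read_camera(name): name is "scene" or "top"; returns the picture (420x560x3 uint8, blue, green, red); there is no depth.
- robot.calibration(name): a dict with "vertical_fov" (degrees; the focal length in pixels is half the picture's height over the tangent of half this angle, whatever the lens; pixels are square), "cx", "cy" (the principal point, pixels), "D" ([k1, k2, p1, p2, k3] as OpenCV has them; the pictures are not rectified), "rvec" (rotation vector, rad) and "tvec" (3), from world to camera coordinates, as OpenCV has them. Camera axes: x right, y down, z forward; pixel columns grow to the right and rows downward; lengths in m; the calibration is good to about 2 mm. A picture is of the moment at which its call begins. calibration takes no time and is no camera call.
- robot.close_job(): hands the job in; it is judged then, once.
Trained networks look in the newest picture that a camera, given by its name, has taken for a name from the list of things; names that differ only in an ending like _2 or _b are one class to them, and where a whole thing is asked for, a point or a joint stands for the part that bears it (a point fixed in the world has none). Each returns a list of dicts, best first, with "conf" (0 to 1); they miss things now and then, are a little off and sometimes report something else, mostly with a low value. They report only what shows in the picture. A call takes as long as a camera call. They do not tell look-alikes from the thing itself.
- robot.recognise(camera, query): "centre" ([x, y, z] in m, in world coordinates, good to about 4 mm: the middle of the surface that is visible of it).
- robot.regions_of(camera, query): "pixels" (420x560 bool, what is visible of it).
- robot.landmark_of(camera, query): "centre" ([x, y, z] in m, in world coordinates, good to about 4 mm: a listed point, or the origin of a listed thing).
The state is a dict: "t": time; "q": joint angles; "dq": joint speeds; "joint_torque": joint torques, N m; "tool_pos": TCP position; "orientation": TCP orientation; "force": force on the tool from outside, world axes, zero at the start; "wrist_torque": the same for the moment, N m; "opening": finger opening in m; "gripper_force": force on a finger pad.
Only numpy, scipy, OpenCV 4.12 (cv2) and the standard library are available. Lean on these libraries where they do the work, as an engineer would, in place of code of your own. Each camera call takes 0.05 s, during which the arm holds its last target. There are 200 camera calls.

## Task

Set the white sample boat on the loading shelf in front of the furnace's guide channel, lined up with it, and let go. Then slide the push rod sideways out of its spring clips and use it, not the fingers, to feed the boat through the channel until it is fully home against the furnace gate. Finally lay the rod down (do not drop it) in the blue tray, keeping the boat level throughout and leaving the other things where they are.

Things in the scene. Friction and masses are not known exactly. Their poses are not given: they have to be found in the camera images.
- boat_mid (a point): (All sizes here in mm.) White ceramic sample boat, an open trough 60 long (x), 26 wide (y), 18 high (z), with two orange pellets fixed in it, 50 g; the point is its centre, half-way up (9 above its underside). Both ends are alike. It starts on a green mat whose top is 4 mm above the table, beside two other boats of that size, in any order.
- guide_mouth (a point): Entrance of the fixed, roofed guide channel: the point on its floor in the middle of the mouth, 100 above the table. x = feed direction (level), z up. The channel runs from x = 0 to 130, is 30 wide and 26 high inside, with blue roof lips (top 30 above the floor) that leave a 14 wide slot along the top. Blue flared lips 18 high, 51 apart at x = -24, narrow to 30 at the mouth.
- shelf_mid (a point): Middle of the flat loading shelf in front of the channel mouth, on its top face, flush with the channel floor (100 above the table). Axes as guide_mouth. The shelf is 65 long (x) and 60 wide (y), aluminium, 10 thick, with open space below and before it. Its last 24 before the mouth lie between the flared lips.
- gate (a point): Point on the face of the furnace gate (the round steel flange that closes the far end of the channel, the end stop), at floor height, 130 beyond guide_mouth. Axes as guide_mouth. A boat that is home has its centre 30 before this face. Behind the gate is the furnace barrel, 176 in diameter, 320 long, top 199 above the table.
- rod_grip (a point): Push rod: aluminium bar 12 in diameter, 110 g, lying level; the point is the centre of its red grip sleeve (16 in diameter, 60 long). x runs along the rod to its push head, a flat disc 16 in diameter with its face 160 ahead of the point. The tail end, with a 16 disc, is 97 behind it. It can roll, so its y and z mean nothing. Centre of mass within 25 of the point.
- holder: Fixed rod holder, base 150 (x) by 60 (y) by 8; origin under its centre on the table, x along the rod, whose head points to +x at the start. Two yellow clips, 12 wide, at x = -55 and 55, hold the bar with its axis 56 above the table; top of clips 68. Between the clips the sleeve is free on all sides.
- clip_seat (a point): Middle between the two clips on the axis of the seated bar; axes as holder. A rigid hook over the bar stops it from being lifted straight up. The clips open to +y, where orange sprung jaws yield and fold outward and down at about 2 to 6 N per clip. The bar is clear of the hooks after 12 towards +y and past the jaws after about 40; then it may be lifted.
- tray: Fixed blue open tray, 330 (x) by 100 (y) outside, walls 4 thick and 16 high, floor 4 thick; origin under its centre on the table, x along its length. The rod lies in it lengthwise, either way round, its axis then about 12 above the table.
- boat_dark: Black boat, same size as the white one, a bystander; origin under its centre.
- boat_copper: Copper-coloured boat, same size, a bystander; origin under its centre.
- jar: Amber jar, 56 in diameter, 75 high, bystander; origin under its centre.
- beaker: Glass beaker, 70 in diameter, 85 high, bystander; origin under its centre.
- wrench: Wrench 150 long lying flat, bystander; origin under its middle.
- driver: Screwdriver 170 long lying flat, bystander; origin under its middle.
- remote: Black round remote control, 66 in diameter, 18 high, bystander; origin under its centre.
Not all that is in view belongs to the job. Of the things that look like the holder, the middle-sized one is meant. What is shaped like the part that bears boat_mid but purple is not meant.

How it is judged:
On the way, in this order (a step that is already met when the one before it is completed fails the run):
1. the white boat stands on the loading shelf before the mouth, lined up with the channel, and is let go (x of boat_mid in the frame of guide_mouth between -0.065 and -0.01 m and y of boat_mid in the frame of guide_mouth between -0.012 and 0.012 m and z of boat_mid in the frame of guide_mouth between 0.004 and 0.014 m and angle between the x axis of boat_mid and the x axis of guide_mouth, either way round below 0.25 rad and contact force between the fingers and boat below 0.05 N), for 0.2 s.
2. the push rod is out of its clips ((horizontal distance between rod_grip and holder above 0.06 m or height (world z) of rod_grip above 0.09 m)), for 0.1 s.
3. the boat is home against the gate (x of boat_mid in the frame of guide_mouth between 0.095 and 0.105 m and y of boat_mid in the frame of guide_mouth between -0.006 and 0.006 m and z of boat_mid in the frame of guide_mouth between 0.004 and 0.014 m), for 0.1 s.
At the end, for the whole second after the job is handed in: The white boat is in the channel with its nose within 5 mm of the gate, flat on the floor, and the rod lies flat on the floor of the blue tray, inside its walls; both are released and at rest (all of step 3 and x of rod_grip in the frame of tray between -0.165 and 0.165 m and y of rod_grip in the frame of tray between -0.046 and 0.046 m and z of rod_grip in the frame of tray between 0.006 and 0.02 m and angle between the x axis of rod_grip and the x axis of tray, either way round below 0.35 rad and angle between rod_grip's own x axis and vertical between 1.5 and 1.64 rad and linear speed of each of rod, boat below 0.02 m/s); the robot touches nothing.
It fails at once if the fingers touch the boat once it is in the channel (centre within 10 mm of the mouth or beyond): it is fed with the rod (x of boat_mid in the frame of guide_mouth between -0.01 and 0.2 m and y of boat_mid in the frame of guide_mouth between -0.03 and 0.03 m and z of boat_mid in the frame of guide_mouth between -0.02 and 0.04 m and contact force between the fingers and boat above 0.5 N).
It fails at once if the white boat is tipped by more than about 30 degrees (angle between boat_mid's own z axis and vertical above 0.55 rad).
It fails at once if the rod is dropped: it falls free of the fingers faster than 0.8 m/s (from over 30 mm) (contact force between the fingers and rod below 0.01 N and linear speed of rod above 0.8 m/s).
It fails at once if a bystander is moved by more than 25 mm (distance of any of boat_dark, boat_copper, jar, beaker, wrench, driver, remote from where it was at the start of the episode above 0.025 m).
It also fails if it takes over 58 s, if anything falls off the work surface, if the arm or the gripper's body presses on something with over 40 N, if the wrist force passes 120 N, or if a joint passes its speed limit or range.

## Working session

There is one attempt and no reset: what is moved stays moved. The work goes in short steps, Python scripts to look and compute and a tool call to move; the robot and the scene stay as the last step left them, time stands still between calls to the robot, and variables do not carry over. Pictures are saved under pics/ and viewed, at most 10 in all, crops included, and the job is handed in when it is done.

Besides the shell and the picture viewer there is one more tool, called after "Request:" as name(argument=value, ...), one argument or row to a line, values as JSON. play_rows: Moves the arm, as the interface text tells. Its arguments: {"type":"object","properties":{"increments":{"type":"string"},"force":{"type":"number"}},"required":["increments"]}

```bash
mkdir -p pics; cat > h.py <<'E'
import numpy as np, cv2
from plant import robot
from scipy.spatial.transform import Rotation as R
def cal(n):
    c=robot.calibration(n); f=210/np.tan(np.radians(c["vertical_fov"])/2)
    K=np.array([[f,0,c["cx"]],[0,f,c["cy"]],[0,0,1]]); return K,np.array(c["D"],float),np.array(c["rvec"],float),np.array(c["tvec"],float)
def proj(n,P):
    K,D,r,t=cal(n); return cv2.projectPoints(np.array(P,float).reshape(-1,1,3),r,t,K,D)[0].reshape(-1,2)
def onplane(n,px,z):
    K,D,r,t=cal(n); u=cv2.undistortPoints(np.array(px,float).reshape(-1,1,2),K,D).reshape(-1,2)
    Rm=cv2.Rodrigues(r)[0]; C=-Rm.T@t; d=np.c_[u,np.ones(len(u))]@Rm
    return C+d*((z-C[2])/d[:,2])[:,None]
def pic(n,f):
    im=robot.read_camera(n); cv2.imwrite("pics/"+f,im); return im
E
python3 - <<'E'
from h import *
np.set_printoptions(precision=3,suppress=True)
for c in("top","scene"):
    pic(c,c+"0.png"); K,D,r,t=cal(c); print(c,K[0,0],D,-cv2.Rodrigues(r)[0].T@t)
    for q in("boat_mid","guide_mouth","shelf_mid","gate","rod_grip","holder","clip_seat","tray"):
        print(c,q,[(np.round(d["centre"],3),round(d["conf"],2)) for d in robot.landmark_of(c,q)[:4]])
s=robot.read_state(); print(s)
E
```

```text
top 431.8769503047433 [-0.077  0.     0.     0.     0.   ] [ 0.328 -0.126  1.195]
top boat_mid [(array([ 0.361, -0.12 ,  0.01 ]), 0.71), (array([0.423, 0.013, 0.012]), 0.51)]
top guide_mouth [(array([0.568, 0.105, 0.102]), 0.57), (array([0.424, 0.01 , 0.012]), 0.29)]
top shelf_mid [(array([0.566, 0.078, 0.097]), 0.74), (array([0.583, 0.238, 0.101]), 0.7)]
top gate [(array([0.583, 0.238, 0.102]), 0.91)]
top rod_grip [(array([ 0.414, -0.275,  0.058]), 0.83)]
top holder [(array([ 0.254, -0.333,  0.   ]), 0.96), (array([ 0.419, -0.278, -0.   ]), 0.78), (array([ 0.44 , -0.545, -0.005]), 0.78)]
top clip_seat [(array([ 0.258, -0.327,  0.045]), 0.8), (array([ 0.419, -0.278,  0.058]), 0.67), (array([ 0.441, -0.54 ,  0.078]), 0.63)]
top tray [(array([ 0.602, -0.241,  0.002]), 0.58)]
scene 461.7808101735094 [-0.074  0.     0.     0.     0.   ] [ 1.67  -0.372  0.822]
scene boat_mid [(array([ 0.354, -0.122,  0.01 ]), 0.48)]
scene guide_mouth [(array([0.568, 0.111, 0.102]), 0.95)]
scene shelf_mid [(array([0.563, 0.079, 0.097]), 0.97)]
scene gate [(array([0.586, 0.242, 0.099]), 0.8)]
scene rod_grip [(array([ 0.417, -0.277,  0.055]), 0.89)]
scene holder [(array([ 0.26 , -0.333,  0.001]), 0.82), (array([ 0.438, -0.546,  0.002]), 0.63)]
scene clip_seat [(array([ 0.436, -0.544,  0.079]), 0.82), (array([ 0.423, -0.276,  0.053]), 0.71), (array([ 0.254, -0.331,  0.043]), 0.58)]
scene tray [(array([0.28 , 0.324, 0.   ]), 0.68), (array([ 0.607, -0.236,  0.   ]), 0.66)]
{'t': 0.9, 'q': array([-1.374,  0.13 ,  1.488,  0.   ,  1.523, -0.085]), 'dq': array([-0.001,  0.001,  0.   ,  0.001, -0.   , -0.001]), 'joint_torque': array([ -0.001, -55.975, -49.207,   0.077,   0.022,   0.   ]), 'tool_pos': array([ 0.167, -0.576,  0.219]), 'orientation': array([3.11 , 0.441, 0.   ]), 'force': array([-0.39 , -0.68 ,  0.135]), 'wrist_torque': array([-0.038, -0.042,  0.048]), 'gripper_force': 0.0, 'opening': 0.0928381339444382}
```

View pics/top0.png

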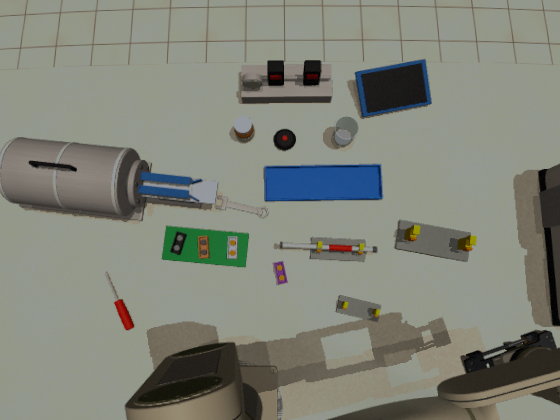

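View pics/scene0.png

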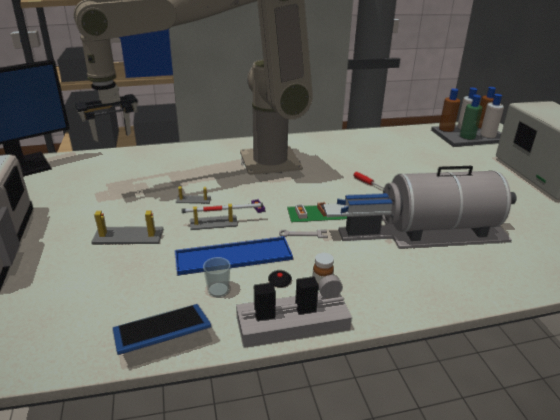

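The top view shows the furnace and channel at px (140–215, 190), the white boat at (232,247) and the purple decoy at (280,272). The rod lies in the middle-sized holder at (338,250) with its head to the left (+y), and the blue tray is at (323,183). The scene view agrees. Next I'll get the axes and better positions.

```bash
python3 - <<'E'
from h import *
np.set_printoptions(precision=4,suppress=True)
near={"boat_mid":(.425,.012),"guide_mouth":(.568,.108),"shelf_mid":(.565,.078),"gate":(.585,.24),"rod_grip":(.416,-.276),"clip_seat":(.42,-.277),"holder":(.419,-.278),"tray":(.605,-.239)}
acc={q:[] for q in near}
for k in range(3):
  for c in("top","scene"):
    im=robot.read_camera(c)
    for q in near:
        L=[d["centre"] for d in robot.landmark_of(c,q) if np.hypot(*(np.array(d["centre"])[:2]-near[q]))<.025]
        if L: acc[q].append(L[0])
for q in acc: a=np.array(acc[q]); print(q,len(a),a.mean(0),a.std(0)) if len(a) else print(q,0)
im=robot.read_camera("top")
zs={"boat_mid":.022,"rod_grip":.06,"holder":.008,"tray":.016}
for q in zs:
    for d in robot.regions_of("top",q):
        m=d["pixels"]; ys,xs=np.nonzero(m); P=onplane("top",np.c_[xs,ys],zs[q])[:,:2]
        c=P.mean(0)
        if np.hypot(*(c-near[q]))>.06: continue
        w,v=np.linalg.eigh(np.cov(P.T)); ax=v[:,1]
        (rc,sz,an)=cv2.minAreaRect((P*1000).astype(np.float32))
        print(q,round(d["conf"],2),c,"axis deg",np.degrees(np.arctan2(ax[1],ax[0]))%180,"rect",np.round(rc,1),np.round(sz,1),round(an,1))
hsv=cv2.cvtColor(im,cv2.COLOR_BGR2HSV)
m=cv2.inRange(hsv,(100,120,60),(130,255,255)); m[:, 230:]=0; m[:160]=0; m[215:]=0; m[:,:130]=0
n,l,st,ce=cv2.connectedComponentsWithStats(m)
for i in range(1,n):
    if st[i,4]<30: continue
    ys,xs=np.nonzero(l==i); P=onplane("top",np.c_[xs,ys],.130)[:,:2]; w,v=np.linalg.eigh(np.cov(P.T)); ax=v[:,1]
    print("blue",st[i],P.mean(0),np.degrees(np.arctan2(ax[1],ax[0]))%180)
cv2.imwrite("pics/crop.png",np.hstack([cv2.resize(im[160:260,120:260],None,fx=4,fy=4,interpolation=cv2.INTER_CUBIC)[:,:], ][0:1]))
cv2.imwrite("pics/crop.png",np.vstack([cv2.resize(im[165:235,125:260],None,fx=4.4,fy=4.4),cv2.resize(im[225:275,265:400],None,fx=4.4,fy=4.4)]))
print(robot.read_state()["t"])
E
```

```text
boat_mid 6 [0.4263 0.0092 0.0139] [0.001  0.0011 0.0016]
guide_mouth 6 [0.568  0.1072 0.0999] [0.0024 0.0016 0.0017]
shelf_mid 5 [0.5628 0.0772 0.0989] [0.0016 0.0007 0.0007]
gate 5 [0.5838 0.2409 0.0996] [0.0008 0.0021 0.0023]
rod_grip 6 [ 0.4173 -0.2778  0.058 ] [0.0027 0.0019 0.0018]
clip_seat 5 [ 0.4213 -0.2791  0.0558] [0.0021 0.0023 0.0009]
holder 6 [ 0.4187 -0.2786 -0.001 ] [0.0015 0.0008 0.0016]
tray 6 [ 0.6058 -0.2397 -0.0011] [0.0027 0.001  0.0019]
boat_mid 0.55 [0.4253 0.0114] axis deg 177.25387422184872 rect [425.2  10.7] [60.2 30.1] 0.5
rod_grip 0.7 [ 0.4214 -0.2505] axis deg 86.65008693933602 rect [ 421.6 -248. ] [253.6  15.5] 86.6
holder 0.61 [ 0.4189 -0.2771] axis deg 88.07290564036013 rect [ 420.2 -277. ] [151.5  61.5] 87.9
tray 0.89 [ 0.6058 -0.2388] axis deg 90.39222907395366 rect [ 606.  -240.6] [104.3 330.7] 0.6
blue [140 172  62  13 393] [0.5927 0.17  ] 83.46824203134369
blue [138 185  51  13 386] [0.5584 0.178 ] 83.07683277537532
3.85
```

View pics/crop.png

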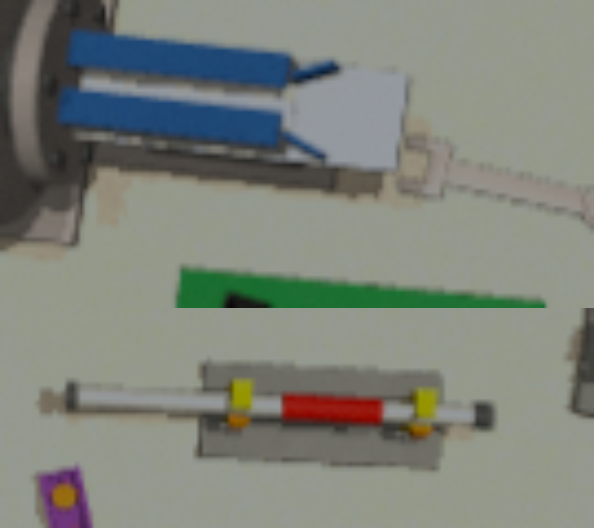

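The crop confirms that the clips' orange jaws face −x (down in the picture) and that the shelf and channel point along about 83°. Now to the boat.

```bash
cat >> h.py <<'E'
def to(*targets):
    """targets: (x,y,z,heading deg of tool x) -> tool increments from present pose"""
    s=robot.read_state(); M=R.from_rotvec(s["orientation"]).as_matrix(); h=np.degrees(np.arctan2(M[1,0],M[0,0]))
    print("t",round(s["t"],2),"pos",np.round(s["tool_pos"],4),"head",round(h,2),"open",round(s["opening"],4),"gf",round(s["gripper_force"],2),"F",np.round(s["force"],2))
    for T in targets: print(T,np.round(M.T@(np.array(T[:3])-s["tool_pos"])*1000,1),"yaw",round(h-T[3],1))
E
python3 -c "
from h import *
to((.4258,.0105,.10,-2),(.4258,.0105,.007,-2))"
```

```text
t 3.85 pos [ 0.1669 -0.5763  0.2186] head 16.15 open 0.0932 gf 0.0 F [-0.24 -0.   -0.25]
(0.4258, 0.0105, 0.1, -2) [ 411.9 -491.7  118.6] yaw 18.1
(0.4258, 0.0105, 0.007, -2) [ 411.9 -491.7  211.6] yaw 18.1
```

Request:
play_rows(
  increments="412 -492 60 18 -0.1; 412 -492 60 18 -0.1; 412 -492 60 18 -0.1; 412 -492 60 18 -0.1; 412 -492 60 18 -0.1; 412 -492 60 18 -0.1; 412 -492 60 18 -0.1; 412 -492 60 18 -0.1; 412 -492 60 18 -0.1; 412 -492 60 18 -0.1; 412 -492 60 18 -0.1; 412 -492 60 18 -0.1; 412 -492 60 18 -0.1; 412 -492 60 18 -0.1; 412 -492 118 18 -0.1; 412 -492 118 18 -0.1; 412 -492 118 18 -0.1; 412 -492 118 18 -0.1",
  force=15,
)

```text
t: 5.65
tool_pos: [0.4263, 0.0102, 0.102]
orientation: [3.141, -0.053, 0.001]
force: [-0.1, 0.7, 1.3]
opening: 0.0508
gripper_force: 0.0
```

```bash
python3 - <<'E'
from h import *
to((.4258,.0105,.05,-2),(.4258,.0105,.007,-2))
a=pic("top","a.png"); b=pic("scene","b.png")
for c in("top","scene"): print(c,[(np.round(d["centre"],4),round(d["conf"],2)) for d in robot.landmark_of(c,"boat_mid")])
print(proj("top",[.4258,.0105,.02]),proj("scene",[.4258,.0105,.02]))
u,v=proj("scene",[.4258,.0105,.05])[0].astype(int)
cv2.imwrite("pics/ab.png",np.vstack([cv2.resize(a[200:290,160:300],None,fx=4,fy=3.3),cv2.resize(b[v-40:v+40,u-70:u+70],None,fx=4,fy=3.6)]))
E
```

```text
t 5.65 pos [0.4263 0.0102 0.102 ] head -1.92 open 0.0508 gf 0.0 F [-0.12  0.67  1.27]
(0.4258, 0.0105, 0.05, -2) [-0.6 -0.3 52. ] yaw 0.1
(0.4258, 0.0105, 0.007, -2) [-0.6 -0.3 95. ] yaw 0.1
top [(array([ 0.5351, -0.0175,  0.0008]), 0.47)]
scene [(array([ 0.354 , -0.1211,  0.0108]), 0.53), (array([0.4258, 0.0096, 0.0119]), 0.47), (array([ 0.7326, -0.1311, -0.0009]), 0.24)]
[[232.64586431 246.80103227]] [[301.18187771 209.08028095]]
```

Request:
play_rows(
  increments="0 0 40 0 -0.1; 0 0 75 0 -0.1; 0 0 93 0 -0.1; 0 0 93 0 -0.1; 0 0 93 0 0.4; 0 0 93 0 0.6; 0 0 93 0 0.6; 0 0 93 0 0.6; 0 0 93 0 0.6; 0 0 93 0 0.6",
  force=15,
)

```text
t: 6.85
tool_pos: [0.4265, 0.0108, 0.0085]
orientation: [3.141, -0.051, 0.002]
force: [-1.3, 0.4, 5.4]
opening: 0.0262
gripper_force: 15.0
```

```bash
python3 - <<'E'
from h import *
u=np.array([np.cos(np.radians(83.2)),np.sin(np.radians(83.2))]); m=np.array([.568,.1072])
p=m-.040*u; print(p)
to((.4258,.0105,.2,-2),(*p,.18,83.2),(*p,.1095,83.2))
E
```

```text
[0.56326384 0.06748138]
t 6.85 pos [0.4265 0.0108 0.0085] head -1.85 open 0.0262 gf 15.0 F [-1.25  0.44  5.43]
(0.4258, 0.0105, 0.2, -2) [  -0.5    0.3 -191.5] yaw 0.1
(np.float64(0.5632638412677399), np.float64(0.06748137967573853), 0.18, 83.2) [ 135.1  -61.1 -171.3] yaw -85.1
(np.float64(0.5632638412677399), np.float64(0.06748137967573853), 0.1095, 83.2) [ 135.   -61.1 -100.8] yaw -85.1
```

Request:
play_rows(
  increments="0 0 -20 0 0.6; 0 0 -50 0 0.6; 0 0 -90 0 0.6; 0 0 -130 0 0.6; 0 0 -170 0 0.6; 0 0 -170 -8 0.6; 20 -10 -170 -16 0.6; 40 -20 -170 -24 0.6; 60 -30 -170 -32 0.6; 80 -40 -170 -40 0.6; 100 -50 -170 -48 0.6; 120 -55 -170 -56 0.6; 135 -61 -170 -64 0.6; 135 -61 -170 -72 0.6; 135 -61 -170 -80 0.6; 135 -61 -170 -85 0.6; 135 -61 -160 -85 0.6; 135 -61 -150 -85 0.6; 135 -61 -140 -85 0.6; 135 -61 -140 -85 0.6",
)

```text
t: 8.85
tool_pos: [0.561, 0.0674, 0.1448]
orientation: [-2.35, -2.081, 0.005]
force: [-0.7, -0.7, -0.8]
opening: 0.0259
gripper_force: 15.0
```

```bash
python3 - <<'E'
from h import *
u=np.array([np.cos(np.radians(83.2)),np.sin(np.radians(83.2))]); m=np.array([.568,.1072])
p=m-.040*u
to((*p,.120,83.2),(*p,.1055,83.2))
b=pic("scene","b2.png")
for c in("scene",): 
  for q in("boat_mid","shelf_mid","guide_mouth"): print(q,[(np.round(d["centre"],4),round(d["conf"],2)) for d in robot.landmark_of(c,q)])
u,v=proj("scene",[.5633,.067,.13])[0].astype(int)
cv2.imwrite("pics/b2c.png",cv2.resize(b[v-60:v+60,u-70:u+90],None,fx=5,fy=5))
E
```

```text
t 8.85 pos [0.561  0.0674 0.1448] head 83.07 open 0.0259 gf 15.0 F [-0.7  -0.73 -0.83]
(np.float64(0.5632638412677399), np.float64(0.06748137967573853), 0.12, 83.2) [ 0.4  2.3 24.8] yaw -0.1
(np.float64(0.5632638412677399), np.float64(0.06748137967573853), 0.1055, 83.2) [ 0.4  2.4 39.3] yaw -0.1
boat_mid [(array([0.5614, 0.06  , 0.1499]), 0.63), (array([ 0.3563, -0.1224,  0.0106]), 0.42)]
shelf_mid [(array([0.5647, 0.0788, 0.0989]), 0.57)]
guide_mouth [(array([0.5693, 0.1153, 0.0984]), 0.74)]
```

View pics/b2c.png

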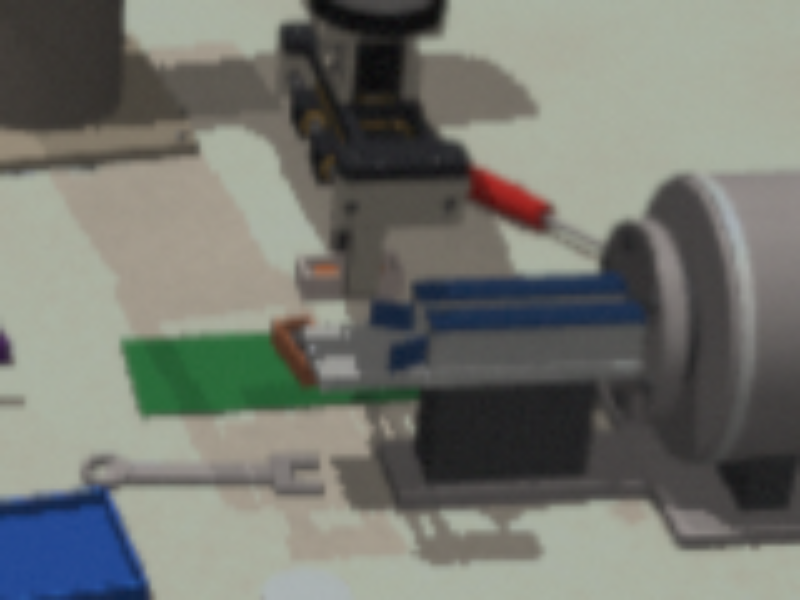

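The boat is held level in front of the shelf, whose front edge and lips are at px (310–420, 350), and it is about lined up. I'll shift it 3 mm forward and 2 mm sideways, then lower it.

Request:
play_rows(
  increments="3 2 0 0 0.6; 3 2 15 0 0.6; 3 2 28 0 0.6; 3 2 34 0 0.6; 3 2 37 0 0.6; 3 2 38 0 0.6; 3 2 38 0 0.6; 3 2 38 0 0.6",
)

```text
t: 9.85
tool_pos: [0.5654, 0.0702, 0.1102]
orientation: [2.35, 2.084, 0.001]
force: [-0.8, 0.1, 0.2]
opening: 0.0256
gripper_force: 15.0
```

```bash
python3 - <<'E'
from h import *
to()
b=pic("scene","b3.png")
for c in("scene",): 
  for q in("boat_mid","shelf_mid","guide_mouth"): print(q,[(np.round(d["centre"],4),round(d["conf"],2)) for d in robot.landmark_of(c,q)])
E
```

```text
t 9.85 pos [0.5654 0.0702 0.1102] head 83.14 open 0.0256 gf 15.0 F [-0.77  0.06  0.23]
boat_mid [(array([0.5663, 0.0646, 0.1136]), 0.66), (array([0.5628, 0.0758, 0.0969]), 0.48), (array([ 0.3551, -0.1212,  0.0093]), 0.46), (array([ 7.336e-01, -1.325e-01, -3.000e-04]), 0.33)]
shelf_mid [(array([0.5625, 0.0795, 0.098 ]), 0.84)]
guide_mouth [(array([0.5706, 0.11  , 0.1019]), 0.87)]
```

Request:
play_rows(
  increments="0 -2 2 0 0.6; 0 -2 4 0 0.6; 0 -2 5 0 0.6; 0 -2 5 0 0.6; 0 -2 5 0 0.6",
)

```text
t: 10.55
tool_pos: [0.5631, 0.0704, 0.1046]
orientation: [-2.35, -2.085, -0.0]
force: [-0.5, -0.3, -0.0]
opening: 0.0255
gripper_force: 15.0
```

Request:
play_rows(
  increments="0 0 0.7 0 0.6; 0 0 1.4 0 0.6; 0 0 1.4 0 0.6; 0 0 1.4 0 0.6",
)

```text
t: 10.95
tool_pos: [0.5631, 0.0704, 0.1045]
orientation: [2.35, 2.085, 0.0]
force: [-5.9, -0.9, 9.8]
opening: 0.0259
gripper_force: 15.0
```

Request:
play_rows(
  increments="0 0 0.5 0 0.3; 0 0 0.5 0 0.1; 0 0 0.5 0 -0.1; 0 0 0.5 0 -0.1; 0 0 0.5 0 -0.1; 0 0 -30 0 -0.1; 0 0 -70 0 -0.1; 0 0 -110 0 -0.1; -40 0 -110 0 -0.1; -80 0 -110 0 -0.1; -130 0 -110 0 -0.1; -180 0 -110 0 -0.1; -180 0 -110 0 -0.1",
)

```text
t: 12.25
tool_pos: [0.5406, -0.1139, 0.2133]
orientation: [2.355, 2.077, -0.003]
force: [0.3, -0.8, -0.1]
opening: 0.051
gripper_force: 0.0
```

```bash
python3 - <<'E'
from h import *
to((.4195,-.278,.12,87.2),(.4195,-.278,.037,87.2))
b=pic("scene","b4.png");a=pic("top","a4.png")
for c in("scene","top"): 
  for q in("boat_mid","guide_mouth","rod_grip"): print(c,q,[(np.round(d["centre"],4),round(d["conf"],2)) for d in robot.landmark_of(c,q)])
u,v=proj("scene",[.5633,.067,.13])[0].astype(int)
u2,v2=proj("top",[.5633,.067,.13])[0].astype(int)
cv2.imwrite("pics/c4.png",np.vstack([cv2.resize(b[v-20:v+40,u-70:u+90],None,fx=4,fy=4),cv2.resize(a[v2-30:v2+40,u2-80:u2+80],None,fx=4,fy=4)]))
E
```

```text
t 12.25 pos [ 0.5406 -0.1139  0.2133] head 82.81 open 0.051 gf 0.0 F [ 0.3  -0.8  -0.07]
(0.4195, -0.278, 0.12, 87.2) [-177.7  -99.6   93.6] yaw -4.4
(0.4195, -0.278, 0.037, 87.2) [-177.5  -99.6  176.6] yaw -4.4
scene boat_mid [(array([0.5662, 0.0646, 0.1063]), 0.76), (array([ 0.3567, -0.1216,  0.0116]), 0.66), (array([0.4269, 0.0909, 0.0026]), 0.55)]
scene guide_mouth [(array([0.5697, 0.1084, 0.1011]), 0.75)]
scene rod_grip [(array([ 0.4213, -0.2793,  0.0562]), 0.88), (array([0.5849, 0.2396, 0.101 ]), 0.7)]
top boat_mid [(array([ 0.3588, -0.1196,  0.0027]), 0.46), (array([0.5646, 0.0691, 0.1078]), 0.37)]
top guide_mouth [(array([0.568 , 0.1066, 0.1017]), 0.82)]
top rod_grip [(array([ 0.4152, -0.2742,  0.058 ]), 0.63)]
```

View pics/c4.png

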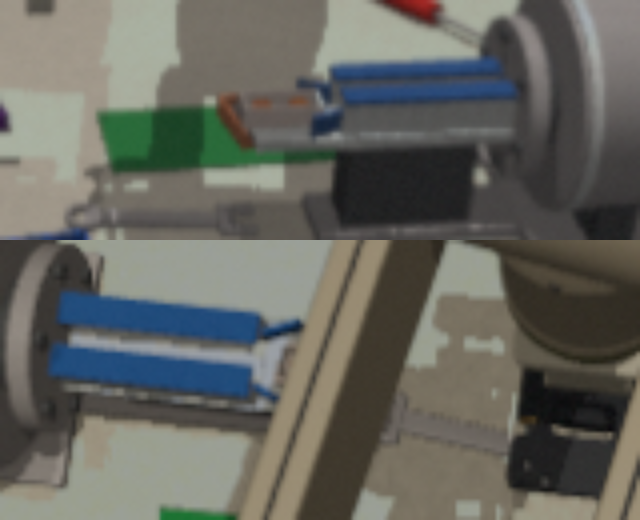

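The boat stands on the shelf in line with the channel, its nose between the lips (upper crop, boat at (275,115)). Now the rod.

Request:
play_rows(
  increments="-90 -50 0 -2 -0.1; -178 -100 30 -4.4 -0.1; -178 -100 60 -4.4 -0.1; -178 -100 93 -4.4 -0.1; -178 -100 93 -4.4 -0.1; -178 -100 93 -4.4 -0.1; -178 -100 93 -4.4 -0.1; -178 -100 93 -4.4 -0.1",
)

```text
t: 13.45
tool_pos: [0.4226, -0.2728, 0.1218]
orientation: [2.266, 2.173, 0.001]
force: [1.0, 0.2, 0.5]
opening: 0.0515
gripper_force: 0.0
```

```bash
python3 - <<'E'
from h import *
to((.4195,-.278,.12,87.2),(.4195,-.278,.037,87.2))
b=robot.read_camera("scene")
for q in("clip_seat","holder","rod_grip"): print(q,[(np.round(d["centre"],4),round(d["conf"],2)) for d in robot.landmark_of("scene",q)])
E
```

```text
t 13.45 pos [ 0.4226 -0.2728  0.1218] head 87.62 open 0.0515 gf 0.0 F [1.04 0.2  0.52]
(0.4195, -0.278, 0.12, 87.2) [-5.4 -2.9  1.8] yaw 0.4
(0.4195, -0.278, 0.037, 87.2) [-5.3 -3.  84.8] yaw 0.4
clip_seat [(array([ 0.4377, -0.5444,  0.0809]), 0.87), (array([ 0.4232, -0.2797,  0.0534]), 0.76), (array([ 0.2582, -0.3285,  0.0471]), 0.52)]
holder [(array([ 0.4394, -0.5442,  0.0021]), 0.84), (array([ 0.4202, -0.277 , -0.0021]), 0.63), (array([ 0.259 , -0.3321,  0.0015]), 0.52)]
rod_grip [(array([ 0.4176, -0.2803,  0.0544]), 0.67), (array([ 0.7583, -0.0207,  0.0011]), 0.29)]
```

Request:
play_rows(
  increments="-5 -3 30 0 -0.1; -5 -3 60 0 -0.1; -5 -3 80 0 -0.1; -5 -3 85 0 -0.1; -5 -3 85 0 -0.1; -5 -3 85 0 -0.1; -5 -3 85 0 0.5; -5 -3 85 0 0.9; -5 -3 85 0 0.9; -5 -3 85 0 0.9; -5 -3 85 0 0.9; -5 -3 85 0 0.9",
  force=20,
)

```text
t: 14.85
tool_pos: [0.418, -0.2781, 0.0354]
orientation: [2.268, 2.173, 0.0]
force: [0.5, -0.4, 0.9]
opening: 0.0154
gripper_force: 20.0
```

Request:
play_rows(
  increments="0 0 0 0 0.9; 0 -4 0 0 0.9; 0 -8 0 0 0.9; 0 -12 0 0 0.9; 0 -16 0 0 0.9; 0 -20 0 0 0.9; 0 -25 0 0 0.9; 0 -30 0 0 0.9; 0 -35 0 0 0.9; 0 -40 0 0 0.9; 0 -45 0 0 0.9; 0 -50 0 0 0.9; 0 -53 0 0 0.9; 0 -53 0 0 0.9; 0 -53 0 0 0.9",
  force=45,
)

```text
t: 16.35
tool_pos: [0.3649, -0.2758, 0.0353]
orientation: [2.269, 2.173, 0.0]
force: [-0.2, 0.6, -1.1]
opening: 0.0147
gripper_force: 45.0
```

```bash
python3 - <<'E'
from h import *
to()
b=pic("scene","b5.png");a=pic("top","a5.png")
for c in("scene","top"): 
  print(c,[(np.round(d["centre"],4),round(d["conf"],2)) for d in robot.landmark_of(c,"rod_grip")])
u,v=proj("scene",[.38,-.26,.06])[0].astype(int)
cv2.imwrite("pics/c5.png",cv2.resize(b[v-60:v+50,u-90:u+70],None,fx=5,fy=5))
E
```

```text
t 16.35 pos [ 0.3649 -0.2758  0.0353] head 87.53 open 0.0147 gf 44.97 F [-0.16  0.62 -1.14]
scene [(array([ 0.3662, -0.2757,  0.0564]), 0.62), (array([0.2798, 0.3244, 0.0006]), 0.6)]
top []
```

View pics/c5.png

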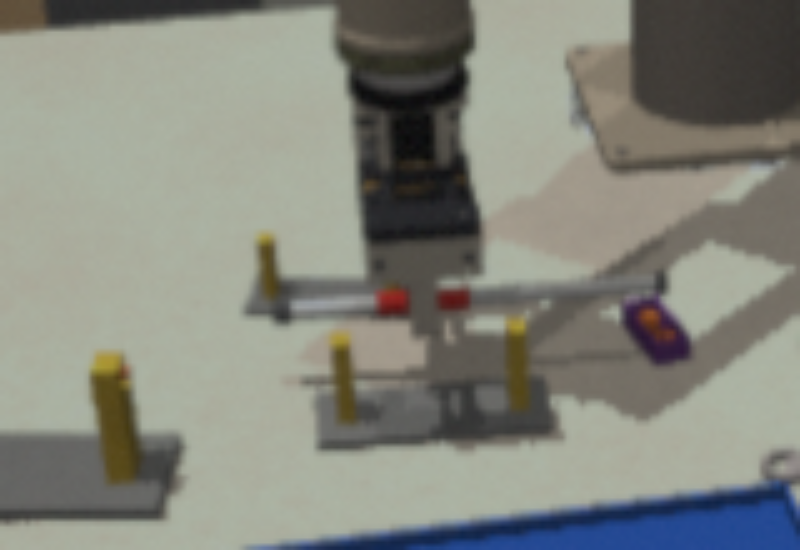

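The rod is clear of the clips, level, with its head to +y (right end at (660,280)), held at the sleeve middle. Lift it and stage it behind the boat.

```bash
python3 - <<'E'
from h import *
u=np.array([np.cos(np.radians(83.2)),np.sin(np.radians(83.2))]); m=np.array([.568,.1072])
for d in(.270,.25): to((*(m-d*u),.16,83.2),(*(m-d*u),.0915,83.2))
E
```

```text
t 16.55 pos [ 0.3651 -0.2757  0.0353] head 87.55 open 0.0149 gf 44.97 F [ 0.46 -0.17 -0.75]
(np.float64(0.5360309285572447), np.float64(-0.160900687188765), 0.16, 83.2) [ 122.   165.9 -124.7] yaw 4.4
(np.float64(0.5360309285572447), np.float64(-0.160900687188765), 0.0915, 83.2) [122.  165.9 -56.2] yaw 4.4
t 16.55 pos [ 0.3651 -0.2757  0.0353] head 87.55 open 0.0149 gf 44.97 F [ 0.46 -0.17 -0.75]
(np.float64(0.5383990079233747), np.float64(-0.14104137702663422), 0.16, 83.2) [ 141.9  167.4 -124.7] yaw 4.4
(np.float64(0.5383990079233747), np.float64(-0.14104137702663422), 0.0915, 83.2) [141.9 167.4 -56.2] yaw 4.4
```

Request:
play_rows(
  increments="0 0 -25 0 0.9; 0 0 -60 0 0.9; 0 0 -95 0 0.9; 0 0 -125 0 0.9; 15 20 -125 0 0.9; 35 50 -125 1 0.9; 60 85 -125 2 0.9; 90 120 -125 3 0.9; 112 150 -125 4 0.9; 122 166 -125 4.4 0.9; 122 166 -110 4.4 0.9; 122 166 -90 4.4 0.9; 122 166 -70 4.4 0.9; 122 166 -60 4.4 0.9; 122 166 -57 4.4 0.9; 122 166 -57 4.4 0.9; 122 166 -57 4.4 0.9",
)

```text
t: 18.25
tool_pos: [0.5365, -0.1614, 0.0933]
orientation: [2.35, 2.083, 0.001]
force: [-0.1, 0.9, -1.6]
opening: 0.0147
gripper_force: 45.0
```

```bash
python3 - <<'E'
from h import *
u=np.array([np.cos(np.radians(83.2)),np.sin(np.radians(83.2))]); m=np.array([.568,.1072])
to((*(m-.27*u),.0915,83.2))
b=pic("scene","b6.png");a=pic("top","a6.png")
for c in("scene","top"): 
  for q in("rod_grip","boat_mid"): print(c,q,[(np.round(d["centre"],4),round(d["conf"],2)) for d in robot.landmark_of(c,q)])
g=m-.27*u
for s in(.16,-.097): print("expected end px scene",s,proj("scene",[*(g+s*u),.1105]),"top",proj("top",[*(g+s*u),.1105]))
p,v=proj("scene",[.5633,0,.11])[0].astype(int)
p2,v2=proj("top",[.5633,0,.13])[0].astype(int)
print(p,v,p2,v2)
cv2.imwrite("pics/c6.png",np.vstack([cv2.resize(b[v-40:v+35,p-100:p+100],None,fx=4,fy=4),cv2.resize(a[v2-35:v2+35,p2-100:p2+100],None,fx=4,fy=4)]))
E
```

```text
t 18.25 pos [ 0.5365 -0.1614  0.0933] head 83.13 open 0.0147 gf 44.97 F [-0.12  0.94 -1.58]
(np.float64(0.5360309285572447), np.float64(-0.160900687188765), 0.0915, 83.2) [ 0.4 -0.5  1.8] yaw -0.1
scene rod_grip [(array([ 0.536 , -0.1619,  0.1177]), 0.81)]
scene boat_mid [(array([0.5624, 0.0651, 0.1113]), 0.5)]
top rod_grip []
top boat_mid [(array([0.5648, 0.0687, 0.1085]), 0.81)]
expected end px scene 0.16 [[310.09514927 206.03375677]] top [[234.05854569 193.58984312]]
expected end px scene -0.097 [[223.07985663 209.89396594]] top [[333.7965206 204.5920886]]
311 207 232 188
```

View pics/c6.png

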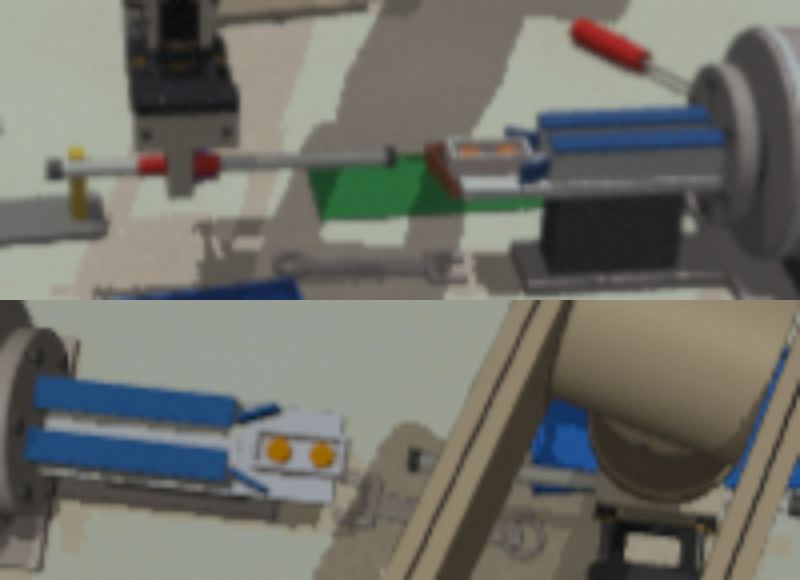

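The rod's head sits about 38 mm behind the boat, on the axis and level, with both ends within 1 px of where they should be. Push.

Request:
play_rows(
  increments="10 -0.5 1.5 0 0.9; 20 -0.5 1.5 0 0.9; 28 -0.5 1.5 0 0.9; 36 -0.5 1.5 0 0.9; 44 -0.5 1.5 0 0.9; 52 -0.5 1.5 0 0.9; 60 -0.5 1.5 0 0.9; 70 -0.5 1.5 0 0.9; 80 -0.5 1.5 0 0.9; 90 -0.5 1.5 0 0.9; 100 -0.5 1.5 0 0.9; 110 -0.5 1.5 0 0.9; 120 -0.5 1.5 0 0.9; 130 -0.5 1.5 0 0.9; 140 -0.5 1.5 0 0.9; 148 -0.5 1.5 0 0.9; 156 -0.5 1.5 0 0.9; 164 -0.5 1.5 0 0.9; 164 -0.5 1.5 0 0.9; 164 -0.5 1.5 0 0.9",
)

```text
t: 20.55
tool_pos: [0.5551, 0.0021, 0.0907]
orientation: [2.35, 2.085, -0.0]
force: [0.2, 0.0, -1.5]
opening: 0.0146
gripper_force: 45.0
```

```bash
python3 - <<'E'
from h import *
u=np.array([np.cos(np.radians(83.2)),np.sin(np.radians(83.2))]); m=np.array([.568,.1072])
to((*(m-.09*u),.0915,83.2))
b=pic("scene","b7.png")
for q in("rod_grip","boat_mid"): print(q,[(np.round(d["centre"],4),round(d["conf"],2)) for d in robot.landmark_of("scene",q)])
a=pic("top","a7.png");print([(np.round(d["centre"],4),round(d["conf"],2)) for d in robot.landmark_of("top","boat_mid")])
E
```

```text
t 20.55 pos [0.5551 0.0021 0.0907] head 83.17 open 0.0146 gf 44.97 F [ 0.23  0.03 -1.53]
(np.float64(0.5573436428524149), np.float64(0.01783310427041168), 0.0915, 83.2) [15.9  0.4 -0.8] yaw -0.0
rod_grip [(array([0.5547, 0.003 , 0.1111]), 0.71), (array([ 4.196e-01, -2.814e-01, -4.000e-04]), 0.2)]
boat_mid [(array([ 0.3539, -0.1237,  0.0114]), 0.68)]
[(array([ 0.3599, -0.1191,  0.005 ]), 0.53), (array([0.5782, 0.1934, 0.1091]), 0.46)]
```

Request:
play_rows(
  increments="4 0.4 0 0 0.9; 8 0.4 0 0 0.9; 11 0.4 0 0 0.9; 13 0.4 0 0 0.9; 14 0.4 0 0 0.9; 14 0.4 0 0 0.9",
)

```text
t: 21.4
tool_pos: [0.5571, 0.0161, 0.0907]
orientation: [-2.35, -2.085, -0.0]
force: [0.2, -0.4, -1.0]
opening: 0.015
gripper_force: 45.0
```

Request:
play_rows(
  increments="1 0 0 0 0.9; 2 0 0 0 0.9; 2 0 0 0 0.9; 2 0 0 0 0.9",
)

```text
t: 21.8
tool_pos: [0.5573, 0.0178, 0.0907]
orientation: [-2.35, -2.085, -0.0]
force: [0.5, -0.3, -1.8]
opening: 0.0146
gripper_force: 45.0
```

Request:
play_rows(
  increments="1 0 0 0 0.9; 2 0 0 0 0.9; 2 0 0 0 0.9; 2 0 0 0 0.9",
)

```text
t: 22.2
tool_pos: [0.5576, 0.0199, 0.0907]
orientation: [-2.35, -2.085, 0.0]
force: [-0.9, -0.2, -2.3]
opening: 0.0146
gripper_force: 45.0
```

Request:
play_rows(
  increments="1 0 0 0 0.9; 2 0 0 0 0.9; 2 0 0 0 0.9; 2 0 0 0 0.9",
)

```text
t: 22.6
tool_pos: [0.5577, 0.0205, 0.0907]
orientation: [2.35, 2.083, -0.003]
force: [-1.1, -5.9, -0.9]
opening: 0.0149
gripper_force: 45.0
```

```bash
python3 - <<'E'
from h import *
to()
m=np.array([.568,.1072]);u=np.array([np.cos(np.radians(83.2)),np.sin(np.radians(83.2))])
for k in range(3):
  for c in("top","scene"):
    robot.read_camera(c)
    for q in("boat_mid","rod_grip","gate","guide_mouth"):
      for d in robot.landmark_of(c,q):
        p=np.array(d["centre"])
        if p[0]>.53 and .09<p[2]<.13: print(c,q,p.round(4),round(d["conf"],2),"along",((p[:2]-m)@u).round(4))
E
```

```text
t 22.6 pos [0.5577 0.0205 0.0907] head 83.12 open 0.0149 gf 44.97 F [-1.07 -5.85 -0.92]
top rod_grip [0.5549 0.0233 0.114 ] 0.56 along -0.0849
top gate [0.5826 0.2408 0.1023] 0.68 along 0.1344
top guide_mouth [0.5686 0.108  0.102 ] 0.95 along 0.0009
scene rod_grip [0.558  0.0212 0.1108] 0.54 along -0.0866
scene gate [0.5862 0.2423 0.0971] 0.65 along 0.1363
scene guide_mouth [0.5665 0.1099 0.0974] 0.92 along 0.0025
top boat_mid [0.5817 0.2079 0.1109] 0.46 along 0.1016
top rod_grip [0.5571 0.0236 0.1109] 0.69 along -0.0843
top gate [0.5821 0.2368 0.1033] 0.98 along 0.1304
top guide_mouth [0.5681 0.1077 0.1013] 0.9 along 0.0005
scene rod_grip [0.5568 0.0187 0.1117] 0.82 along -0.0892
scene gate [0.5853 0.2428 0.0972] 0.79 along 0.1367
scene guide_mouth [0.5716 0.1076 0.1004] 0.81 along 0.0008
top rod_grip [0.5574 0.023  0.1148] 0.5 along -0.0849
top rod_grip [0.5644 0.0786 0.1001] 0.26 along -0.0288
top gate [0.5828 0.2393 0.1013] 0.76 along 0.1329
top guide_mouth [0.5685 0.107  0.099 ] 0.56 along -0.0001
scene rod_grip [0.5561 0.0202 0.1109] 0.74 along -0.0878
scene gate [0.5853 0.243  0.0969] 0.97 along 0.1369
scene guide_mouth [0.5708 0.1107 0.1014] 0.71 along 0.0038
```

Contact at −6 N with the head at about +72 mm, and the top network puts the boat at 101 mm, so the boat is home. Back the rod out.

Request:
play_rows(
  increments="-3 0 0 0 0.9; -8 0 0 0 0.9; -16 0 0 0 0.9; -28 0 0 0 0.9; -42 0 0 0 0.9; -58 0 0 0 0.9; -74 0 0 0 0.9; -90 0 0 0 0.9; -106 0 0 0 0.9; -122 0 0 0 0.9; -138 0 0 0 0.9; -154 0 0 0 0.9; -170 0 0 0 0.9; -182 0 0 0 0.9; -190 0 0 0 0.9; -190 0 0 0 0.9",
)

```text
t: 25.7
tool_pos: [0.535, -0.1679, 0.0907]
orientation: [2.351, 2.083, -0.0]
force: [0.4, 0.6, -1.2]
opening: 0.0147
gripper_force: 45.0
```

```bash
python3 - <<'E'
from h import *
m=np.array([.568,.1072]);u=np.array([np.cos(np.radians(83.2)),np.sin(np.radians(83.2))])
to((.606,-.271,.08,90.4),(.606,-.271,.006,90.4))
a=pic("top","a8.png"); b=pic("scene","b8.png")
for c in("top","scene"):
    for q in("boat_mid","rod_grip","tray","beaker","boat_dark","boat_copper","wrench"):
        print(c,q,[(np.round(d["centre"],4),round(d["conf"],2)) for d in robot.landmark_of(c,q)[:3]])
# pellets by colour in the slot
hsv=cv2.cvtColor(a,cv2.COLOR_BGR2HSV); o=cv2.inRange(hsv,(8,150,120),(22,255,255)); n,l,st,ce=cv2.connectedComponentsWithStats(o)
print(ce[1:].round(1).tolist()); print("boat home px",proj("top",[[*(m+(.1+d)*u),.11] for d in(-.03,0,.03)]))
x,y=proj("top",[.58,.18,.13])[0].astype(int)
cv2.imwrite("pics/c8.png",cv2.resize(a[y-30:y+40,x-50:x+60],None,fx=7,fy=7))
E
```

```text
t 25.7 pos [ 0.535  -0.1679  0.0907] head 83.08 open 0.0147 gf 44.97 F [ 0.36  0.55 -1.22]
(0.606, -0.271, 0.08, 90.4) [-93.8  82.9  10.7] yaw -7.3
(0.606, -0.271, 0.006, 90.4) [-93.8  82.9  84.7] yaw -7.3
top boat_mid [(array([0.5786, 0.2086, 0.109 ]), 0.44), (array([0.5814, 0.2422, 0.1015]), 0.16)]
top rod_grip [(array([ 0.2839,  0.3254, -0.004 ]), 0.2)]
top tray [(array([ 6.074e-01, -2.423e-01,  6.000e-04]), 0.89), (array([ 0.418 , -0.2776,  0.0579]), 0.36), (array([ 7.583e-01, -1.660e-02, -2.000e-04]), 0.19)]
top beaker [(array([ 0.7433, -0.297 , -0.0016]), 0.91)]
top boat_dark [(array([0.5667, 0.1071, 0.1014]), 0.58), (array([0.4371, 0.1605, 0.0038]), 0.53)]
top boat_copper [(array([0.4322, 0.0903, 0.0062]), 0.76)]
top wrench [(array([ 0.5374, -0.0143, -0.0011]), 0.63)]
scene boat_mid []
scene rod_grip [(array([ 0.5359, -0.168 ,  0.1107]), 0.59)]
scene tray [(array([ 6.110e-01, -2.381e-01, -2.000e-04]), 0.7), (array([0.5837, 0.243 , 0.0979]), 0.58), (array([ 0.7427, -0.3043,  0.0025]), 0.22)]
scene beaker [(array([ 0.7408, -0.3026,  0.0017]), 0.64), (array([ 0.606 , -0.2382, -0.0018]), 0.45)]
scene boat_dark []
scene boat_copper [(array([0.4244, 0.0933, 0.0018]), 0.54)]
scene wrench [(array([ 0.5363, -0.0118, -0.001 ]), 0.53)]
[[147.9, 183.1], [158.2, 184.2], [200.5, 237.3], [204.0, 236.0], [413.4, 238.1], [198.1, 242.4], [204.4, 246.9], [468.9, 248.2], [318.9, 250.2], [360.7, 252.4], [205.8, 255.8], [344.0, 308.2], [376.0, 316.0]]
boat home px [[165.43492778 186.12659237]
 [154.15750906 184.89960194]
 [142.93661345 183.68039232]]
```

View pics/c8.png

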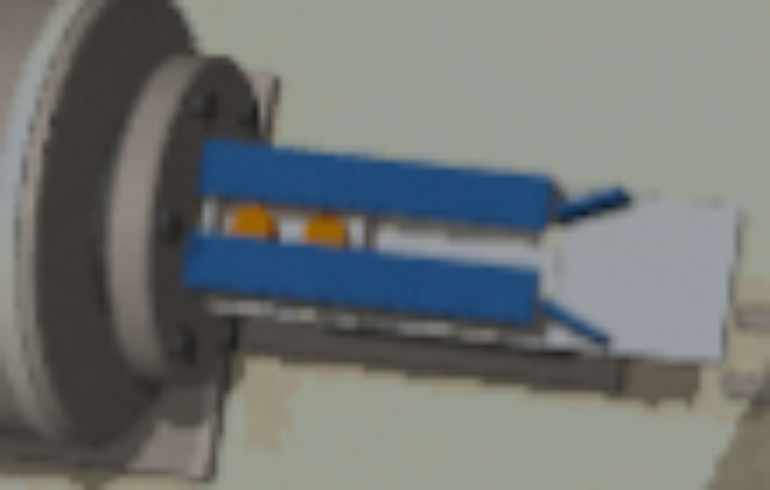

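The boat is against the gate: the pellets at (255,222) and (325,230) show in the slot right beside the flange. Now the rod goes over the tray.

Request:
play_rows(
  increments="-25 20 -10 -2 0.9; -50 43 -15 -4 0.9; -75 65 -10 -6 0.9; -94 83 0 -7.3 0.9; -94 83 10 -7.3 0.9; -94 83 25 -7.3 0.9; -94 83 40 -7.3 0.9; -94 83 50 -7.3 0.9; -94 83 50 -7.3 0.9; -94 83 50 -7.3 0.9",
)

```text
t: 27.5
tool_pos: [0.6061, -0.2695, 0.0407]
orientation: [-2.212, -2.23, 0.0]
force: [-0.5, -0.1, -0.0]
opening: 0.0147
gripper_force: 45.0
```

```bash
python3 - <<'E'
from h import *
to((.607,-.271,.0065,90.4))
a=pic("top","a9.png"); b=pic("scene","b9.png")
for c in("top","scene"):
    for q in("rod_grip","tray"):
        print(c,q,[(np.round(d["centre"],4),round(d["conf"],2)) for d in robot.landmark_of(c,q)[:2]])
x,y=proj("scene",[.6,-.24,.05])[0].astype(int)
cv2.imwrite("pics/c9.png",cv2.resize(b[y-60:y+50,x-90:x+90],None,fx=4.4,fy=4.4))
E
```

```text
t 27.5 pos [ 0.6061 -0.2695  0.0407] head 90.47 open 0.0147 gf 44.97 F [-0.5  -0.05 -0.05]
(0.607, -0.271, 0.0065, 90.4) [-1.5  0.9 34.2] yaw 0.1
top rod_grip [(array([0.5655, 0.1053, 0.097 ]), 0.43)]
top tray [(array([ 0.6021, -0.2412, -0.0017]), 0.74)]
scene rod_grip [(array([ 0.6048, -0.2723,  0.0602]), 0.61)]
scene tray [(array([ 0.6084, -0.2412, -0.0042]), 0.96)]
```

View pics/c9.png

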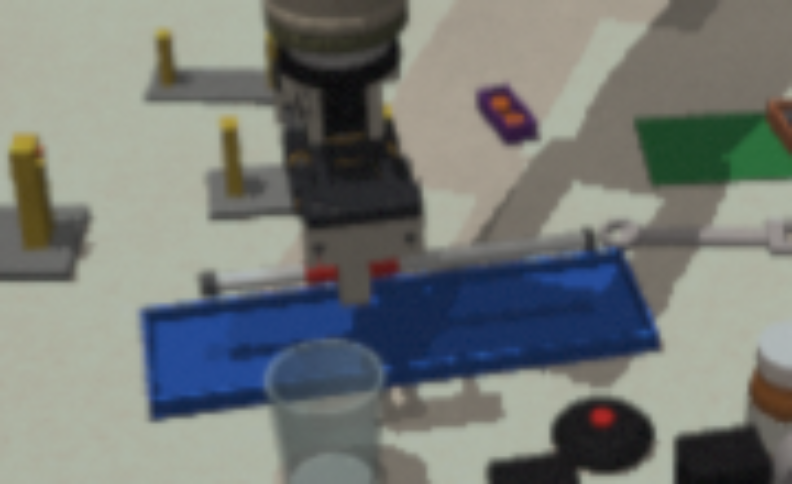

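The rod is centred over the tray and parallel to it. Lower it, soften the grip and open only a little.

Request:
play_rows(
  increments="-1 0 10 0 0.9; -1 0 20 0 0.9; -1 0 28 0 0.9; -1 0 33 0 0.9; -1 0 35 0 0.9; -1 0 35 0 0.9; -1 0 35 0 0.9",
  force=20,
)

```text
t: 28.5
tool_pos: [0.6067, -0.2713, 0.006]
orientation: [2.212, 2.23, 0.0]
force: [0.4, -0.4, -0.9]
opening: 0.0156
gripper_force: 20.0
```

Request:
play_rows(
  increments="0 0 0 0 0.9; 0 0 0 0 0.9; 0 0 0 0 0.9",
  force=3,
)

```text
t: 28.8
tool_pos: [0.6065, -0.2712, 0.006]
orientation: [2.212, 2.23, 0.0]
force: [0.3, 0.2, -1.8]
opening: 0.0153
gripper_force: 3.0
```

Request:
play_rows(
  increments="0 0 0 0 0.65; 0 0 0 0 0.63; 0 0 0 0 0.6; 0 0 0 0 0.55; 0 0 0 0 0.5; 0 0 0 0 0.45; 0 0 0 0 0.4; 0 0 0 0 0.4; 0 0 0 0 0.4; 0 0 0 0 0.4",
)

```text
t: 29.8
tool_pos: [0.6063, -0.2711, 0.0057]
orientation: [-2.213, -2.23, 0.0]
force: [0.0, -0.3, -0.6]
opening: 0.0278
gripper_force: 0.0
```

```bash
python3 - <<'E'
from h import *
to()
b=pic("scene","b10.png")
print([(np.round(d["centre"],4),round(d["conf"],2)) for d in robot.landmark_of("scene","rod_grip")[:2]])
E
```

```text
t 29.8 pos [ 0.6063 -0.2711  0.0057] head 90.45 open 0.0278 gf 0.0 F [ 0.02 -0.26 -0.62]
[(array([ 0.6046, -0.2727,  0.0142]), 0.83), (array([0.5697, 0.1093, 0.1006]), 0.22)]
```

Rod is down at z≈0.014. Lift straight out, then move the arm away for a last look.

Request:
play_rows(
  increments="0 0 -10 0 0.4; 0 0 -25 0 0.4; 0 0 -50 0 0.4; 0 0 -90 0 0.4; 0 0 -140 0 0.4; 0 0 -190 0 0.4; -50 -30 -200 0 0.4; -100 -60 -200 0 0.4; -150 -90 -200 0 0.4; -200 -120 -200 0 0.4; -200 -120 -200 0 0.4; -200 -120 -200 0 0.4; -200 -120 -200 0 0.4; -200 -120 -200 0 0.4",
)

```text
t: 31.3
tool_pos: [0.4887, -0.4712, 0.2067]
orientation: [2.211, 2.23, 0.001]
force: [0.3, -0.5, -0.4]
opening: 0.028
gripper_force: 0.0
```

```bash
python3 - <<'E'
from h import *
to()
a=pic("top","a11.png"); b=pic("scene","b11.png")
for c in("top","scene"):
    for q in("rod_grip","boat_mid","tray"): print(c,q,[(np.round(d["centre"],4),round(d["conf"],2)) for d in robot.landmark_of(c,q)[:2]])
for d in robot.regions_of("top","rod_grip")[:2]:
    ys,xs=np.nonzero(d["pixels"]); P=onplane("top",np.c_[xs,ys],.014)[:,:2]; print(cv2.minAreaRect((P*1000).astype(np.float32)),d["conf"])
cv2.imwrite("pics/c11.png",cv2.resize(b,None,fx=1.4,fy=1.4))
E
```

```text
t 31.3 pos [ 0.4887 -0.4712  0.2067] head 90.49 open 0.028 gf 0.0 F [ 0.3  -0.51 -0.37]
top rod_grip [(array([ 0.6039, -0.2704,  0.0128]), 0.84)]
top boat_mid [(array([ 0.3621, -0.121 ,  0.0087]), 0.74), (array([0.5798, 0.2084, 0.1088]), 0.5)]
top tray [(array([ 6.037e-01, -2.401e-01, -3.000e-04]), 0.95)]
scene rod_grip [(array([ 0.6044, -0.274 ,  0.015 ]), 0.92), (array([ 0.5373, -0.0122, -0.0012]), 0.55)]
scene boat_mid [(array([ 0.6064, -0.2735,  0.0146]), 0.53), (array([ 0.4202, -0.2791,  0.0009]), 0.47)]
scene tray [(array([ 0.607 , -0.2392, -0.0023]), 0.79), (array([0.5599, 0.0751, 0.0994]), 0.46)]
((606.6298828125, -236.3583526611328), (250.20909118652344, 11.52915096282959), 89.6617431640625) 0.69
```

View pics/c11.png

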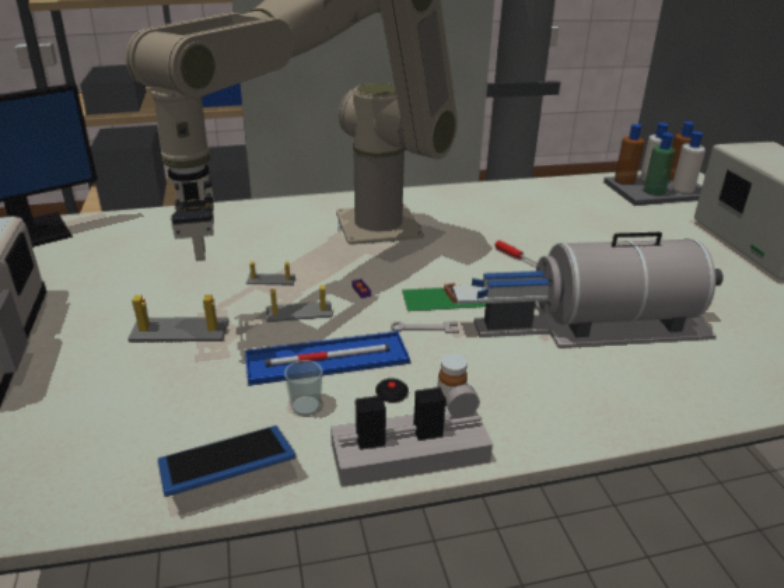

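The rod lies flat along the tray (red sleeve at px (313,356)), the boat is in the channel, the other things stand where they were and the arm is clear.

```bash
python3 -c "
from plant import robot
print(robot.close_job())"
```

```text
the job is handed in; nothing more can be done
None
```

The job is handed in (no verdict came back): the white boat is home against the furnace gate, pushed there with the rod, and the rod lies flat in the blue tray after about a 12 mm drop from the opening fingers; the other things look unmoved.

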